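# Set the grinder's collar and lock it with the wing screw

## Robot

A 6-joint arm with a two-finger parallel gripper is mounted at the origin on the work surface. World frame = base frame: x ahead of the robot, y to its left, z up, the work surface at z = 0. Lengths are in m, angles in rad, forces in N, time in s.
With the tool pointing down it reaches from about 0.35 to 1 m from the base axis. Payload 7.1 kg.
Tool frame: the origin (TCP) lies between the finger pads; the fingertips stand 22 mm ahead of it and the grasp point (between the pads) lies 3 mm ahead of it; x points along the fingers, y is the direction in which the jaws open and shut, and the axes are right-handed (so a half turn about x gives the same grasp; the last joint's range is limited). The gripper opens to 85 mm and grips with 20 to 120 N. Pads are 22 mm wide; open, the fingers measure 114 mm over their backs; the gripper's body (76 mm by 85 mm) begins 54 mm behind the grasp point. The pads swing forward as they close: fully open they stand 13 mm farther back than shut.
Start: joints at [1.159, 0.423, 1.63, -0, 1.089, -0.019], TCP at [0.239, 0.577, 0.253] pointing down, gripper open.
Joint ranges: [-3, 3], [-0.9, 2.11], [0.09, 2.58], [-1.31, 4.45], [0.11, 2.69], [-2.54, 2.54]. Speed limits (rad/s): [2.39, 2.39, 3.01, 3.14, 3.14, 3.14].

## Interface

Orientations are given as a rotation vector (axis times angle).
In Python, from rig import manip gives the robot as it stands. The module is installed in compiled form; this text tells all that it offers. Calls block until the motion is done:
- manip.move_to(position, orientation): joint-space move of the TCP to a pose.
- manip.servo_line(position, orientation=None, rate=0.15): straight line of the TCP; orientation=None keeps the orientation; rate is the mean speed in m/s.
- manip.set_joints(angles): joint-space move.
- manip.command_gripper(opening, f_grip=None): finger opening in m; f_grip is the grip in N (None keeps the last); returns when the fingers have stopped.
- manip.hold(seconds).
- manip.solve_ik(position, orientation): joint angles nearest the present ones, or None.
- manip.camera(name): name is "scene" or "top" or "wrist"; returns a dict with "image" (480x640x3 uint8, red, green, blue), "fx", "fy", "cx", "cy" (pixels), "cam_to_world" (4x4, takes a point from camera to world coordinates); the wrist camera has in their place "mount" (4x4, takes a point from camera to tool coordinates, whose origin is the TCP and whose axes are the tool frame's). Camera axes: x right, y down, z forward; pixel columns grow to the right and rows downward; lengths in m; the calibration is good to about 2 mm. A picture is of the moment at which its call begins: read the wrist's pose just before it. There is no depth.
A pose or a line that the arm cannot do raises manip.IKError and nothing moves.
- manip.sign_off(): hands the job in, once; it reports no verdict.
Readings, each from a call of its own:
- manip.get_time(): time.
- manip.get_joint_positions(): joint angles.
- manip.get_joint_vel(): joint speeds.
- manip.get_tau(): joint torques, N m.
- manip.get_position(): TCP position.
- manip.get_ee_rot(): TCP orientation.
- manip.get_contact_force(): force on the tool from outside, world axes, zero at the start.
- manip.get_torque(): the same for the moment, N m.
- manip.get_width(): finger opening in m.
Only numpy, scipy, OpenCV 4.12 (cv2) and the standard library are available. Lean on these libraries where they do the work, as an engineer would, in place of code of your own. Each camera call takes 0.05 s, during which the arm holds its last target.

## Task

Reset the coffee grinder's grind: with a fingertip push the collar's lever clockwise (seen from above) until it lies right over the raised index bar. Then lock it: spin the loose wing screw clockwise by stroke after stroke of a fingertip on its wings, until it is fully home and stops. Push only, never take the lever or the wings between the fingers, and leave the brush, tamper, cup and hopper where they are.

Things in the scene. Friction and masses are not known exactly. Their poses are not given: they have to be found in the camera images.
- grinder: White coffee grinder with a dark flat top deck 220 mm above the counter (246 mm front to back, 206 mm wide), fixed. Origin on the counter under the collar's axis; x points to its back (away from the spout), y to its left, z up. The wing screw stands at the left edge of the deck, the lever and index bar are on its right.
- collar_axis (a point): Centre of the grind collar at deck height. The collar is a ribbed aluminium ring of radius 42 mm (base flange of radius 47 mm, 4 mm thick) that rises to 34 mm above the deck, with the black hopper seat of radius 34 mm on it up to 48 mm above the deck.
- grind_collar (a joint): Turn of the collar with its lever, rad: 0 when the lever lies right over the index bar, growing anticlockwise seen from above; it starts between 0.35 and 0.75 and must be pushed clockwise to 0. It turns stiffly (about 2 N at the lever) and stays where it is left; it can go past the mark, down to -0.4, and be pushed back.
- lever_mid (a point): Point on the centre line of the collar's lever, 66 mm from the collar's axis and 18 mm above the deck; x points outwards along it. The lever is a level steel rod 8 mm thick that sticks out of the collar wall (42 mm) and ends in a black ball, diameter 17 mm, centred 84 mm from the axis. There is 14 mm of free space under the rod.
- index_mark (a point): Point on the index bar, 80 mm from the collar's axis, on its top. The bar is a straight steel ridge on the deck on the grinder's right, 4 mm wide and 4 mm high, that points at the collar's axis from 55 to 99 mm out, among painted graduation ticks.
- lock_lug (a point): Where the wing screw enters its steel lug (10 mm high, 26 mm wide, on the deck): point on the screw's axis on the lug's top, 70 mm from the collar's axis and so 28 mm from the collar's wall. x points away from the collar. When home, the wing screw's point is 16.5 mm above this one.
- wing_screw (a point): Point on the wing screw's vertical axis at the centre height of its wings; x runs along the wings, y square to them, z up. Two wings 5 mm thick, 50 mm across, end in round lobes of radius 9.5 mm centred 15.5 mm from the axis; their top is 9.5 mm above this point, the hub under them (radius 10 mm) ends 8.5 mm below it. It sinks 1.5 mm a turn.
- lock_screw (a joint): How far the wing screw is turned out, rad: 0 when fully home against its stop, growing anticlockwise seen from above. It starts 7.5 to 12.5 rad out (1.2 to 2 turns), turns freely (less than 1 N at the wings) and stays where it is left; clockwise screws it in.
- brush: Flat grinder brush 96 mm long, 18 mm wide, 11 mm high, lying on the deck behind the collar. Leave alone. Origin under its middle.
- tamper: Steel tamper, 58 mm wide, 86 mm tall, standing on the counter beside the grinder. Leave alone. Origin under its centre.
- cup: White cup, 68 mm wide, 60 mm tall, standing on the counter beside the grinder. Leave alone. Origin under its centre.
- hopper: Clear bean hopper taken off the grinder, 160 mm wide, 169 mm tall, standing on its lid on the counter on the grinder's left. Leave alone. Origin under its centre.

How it is judged:
By the outcome, as a careful person would: the job done as asked, in the order asked, and still so for the second after the job is handed in, with the robot touching nothing.
It also fails if it takes over 72 s, if anything falls off the work surface, if the arm or the gripper's body presses on something with over 40 N, if the wrist force passes 120 N, or if a joint passes its speed limit or range.

## Working session

There is one attempt and no reset: what is moved stays moved. The work goes in short steps, each a Python script; the robot and the scene stay as the last script left them, time stands still between calls to the robot, and variables do not carry over. Pictures are saved under pics/ and viewed, and the job is handed in when it is done.

```bash
mkdir -p pics; ls; python3 - <<'E'
from rig import manip
import cv2, numpy as np
np.set_printoptions(precision=4,suppress=True)
print(manip.get_time(),manip.get_position(),manip.get_ee_rot(),manip.get_width())
for n in ["scene","top","wrist"]:
    c=manip.camera(n); cv2.imwrite(f"pics/{n}0.png",c["image"][:,:,::-1])
    print(n,c["fx"],c["fy"],c["cx"],c["cy"]); print(c.get("cam_to_world",c.get("mount")))
E
```

```text
pics
0.0 [0.239  0.5769 0.2525] [ 0.3069  1.5491 -0.3094] 0.08551143765427359
scene 615.5526547527301 615.5526547527301 309.85920455857837 241.0093822067246
[[-0.8486  0.3812 -0.367   1.0062]
 [ 0.5291  0.6137 -0.5861  0.7084]
 [ 0.0018 -0.6915 -0.7224  0.9703]
 [ 0.      0.      0.      1.    ]]
top 437.9068603563145 437.9068603563145 321.13835434151986 240.0158102815696
[[ 0.0137 -0.9927  0.1194  0.5042]
 [-0.9999 -0.0132  0.005   0.0476]
 [-0.0034 -0.1195 -0.9928  1.019 ]
 [ 0.      0.      0.      1.    ]]
wrist 430.2068447861194 430.2068447861194 313.21831042264034 235.62030504353763
[[ 0.0002 -0.301   0.9536 -0.1205]
 [ 1.     -0.0006 -0.0005  0.001 ]
 [ 0.0007  0.9536  0.301  -0.0778]
 [ 0.      0.      0.      1.    ]]
```

View pics/scene0.png

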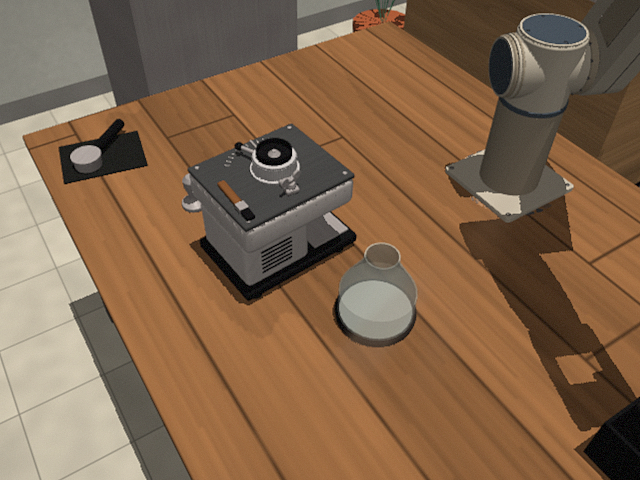

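View pics/top0.png

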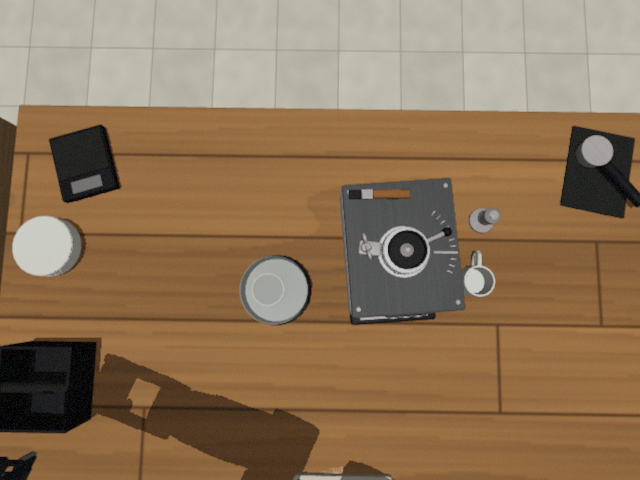

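View pics/wrist0.png

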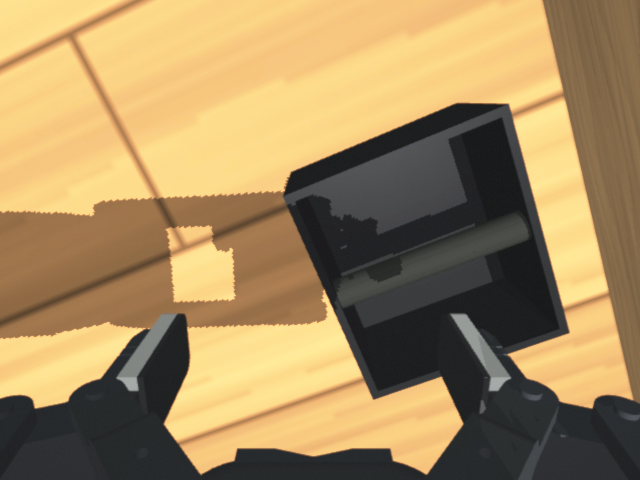

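```bash
python3 - <<'E'
import cv2
a=cv2.imread("pics/top0.png")[170:330,330:510]; cv2.imwrite("pics/top0c.png",cv2.resize(a,None,fx=3.6,fy=3.6,interpolation=cv2.INTER_CUBIC))
E
```

```text
(no output)
```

View pics/top0c.png

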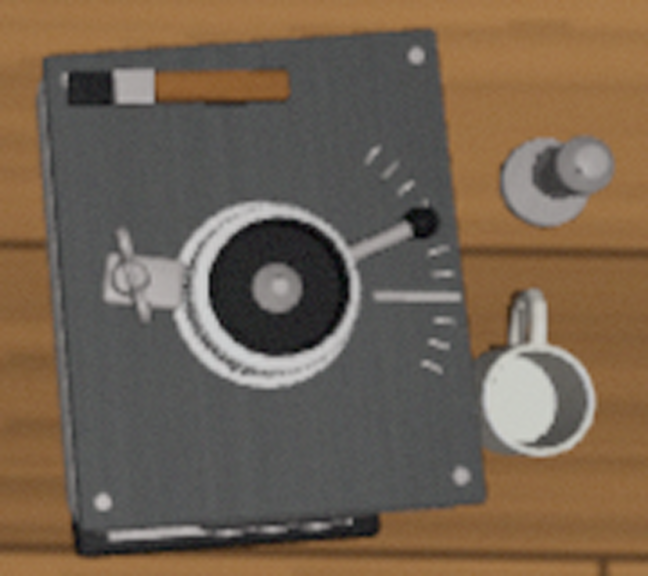

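```bash
cat > h.py <<'E'
from rig import manip
import cv2, numpy as np
from scipy.spatial.transform import Rotation as R
np.set_printoptions(precision=4,suppress=True)
TOP=dict(f=437.9068603563145,cx=321.13835434151986,cy=240.0158102815696,T=np.array([[0.0137,-0.9927,0.1194,0.5042],[-0.9999,-0.0132,0.005,0.0476],[-0.0034,-0.1195,-0.9928,1.019],[0,0,0,1]]))
def ray(uv,z,cam):
    d=cam["T"][:3,:3]@np.array([(uv[0]-cam["cx"])/cam["f"],(uv[1]-cam["cy"])/cam["f"],1]); o=cam["T"][:3,3]
    return o+d*(z-o[2])/d[2]
def wcam(name):
    p=manip.get_position(); r=manip.get_ee_rot(); c=manip.camera("wrist")
    T=np.eye(4); T[:3,:3]=R.from_rotvec(r).as_matrix(); T[:3,3]=p
    cv2.imwrite(f"pics/{name}.png",c["image"][:,:,::-1])
    cam=dict(f=c["fx"],cx=c["cx"],cy=c["cy"],T=T@c["mount"]); np.savez(f"pics/{name}.npz",**cam); return cam,c["image"]
def load(name):
    d=np.load(f"pics/{name}.npz"); return {k:(d[k] if d[k].ndim else float(d[k])) for k in d}
def proj(P,cam):
    q=np.linalg.inv(cam["T"])@np.append(P,1); return cam["f"]*q[:2]/q[2]+[cam["cx"],cam["cy"]]
def ori(yaw):
    # tool x down, tool y (jaw axis) at world angle yaw
    x=np.array([0,0,-1.]); y=np.array([np.cos(yaw),np.sin(yaw),0]); z=np.cross(x,y)
    return R.from_matrix(np.c_[x,y,z]).as_rotvec()
E
python3 - <<'E'
from h import *
f=lambda u,v:(u/3.6+330,v/3.6+170)
for n,p,z in [("TL",(45,58),.22),("TR",(432,30),.22),("BR",(485,498),.22),("BL",(78,528),.22),("bar in",(375,296),.224),("bar out",(460,297),.224),("hub top",(278,288),.268),("ball",(421,222),.238),("rod",(355,249),.238),("wing a",(123,232),.25),("wing b",(147,318),.25),("scr",(131,278),.25)]:
    print(n,ray(f(*p),z,TOP))
r=R.from_rotvec(manip.get_ee_rot()).as_matrix();print(r)
E
```

```text
TL [0.7021 0.0132 0.22  ]
TR [ 0.7195 -0.1874  0.22  ]
BR [ 0.4798 -0.2088  0.22  ]
BL [ 0.4621 -0.0052  0.22  ]
bar in [ 0.5802 -0.1545  0.224 ]
bar out [ 0.5802 -0.1974  0.224 ]
hub top [ 0.5792 -0.097   0.268 ]
ball [ 0.6163 -0.1745  0.238 ]
rod [ 0.6022 -0.1414  0.238 ]
wing a [ 0.6076 -0.0246  0.25  ]
wing b [ 0.5654 -0.0364  0.25  ]
scr [ 0.5849 -0.0285  0.25  ]
[[-0.0005  0.3828  0.9239]
 [-0.0011  0.9239 -0.3828]
 [-1.     -0.0012 -0.    ]]
```

```bash
python3 - <<'E'
from h import *
q=manip.solve_ik([0.64,-0.10,0.38],ori(np.pi/2)); print(q)
t=manip.get_time(); manip.move_to([0.64,-0.10,0.38],ori(np.pi/2)); print(manip.get_time()-t)
t=manip.get_time(); manip.command_gripper(0.0,40); print(manip.get_time()-t, manip.get_width())
wcam("w1"); print(manip.get_time(), manip.get_contact_force())
E
```

```text
[-0.1734  0.3477  1.446   0.      1.3479 -1.7442]
2.8083
0.7667000000000002 -2.110614436822365e-06
3.775 [0.8284 0.4712 0.7802]
```

View pics/w1.png

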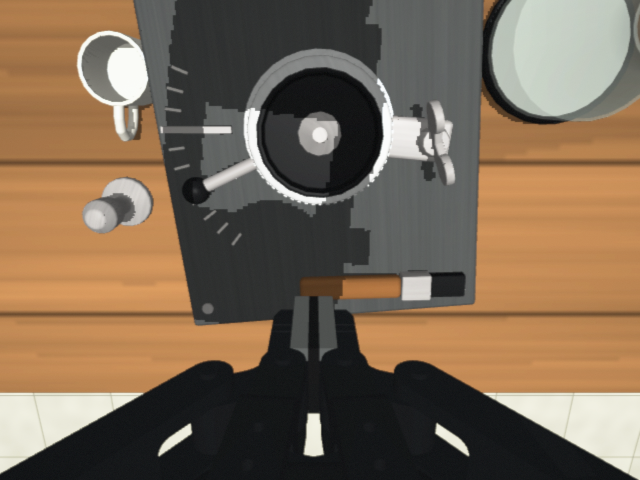

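```bash
python3 - <<'E'
import cv2
a=cv2.imread("pics/w1.png"); 
cv2.imwrite("pics/w1l.png",cv2.resize(a[40:240,140:340],None,fx=3,fy=3,interpolation=cv2.INTER_CUBIC))
cv2.imwrite("pics/w1r.png",cv2.resize(a[80:200,380:480],None,fx=5,fy=5,interpolation=cv2.INTER_CUBIC))
E
```

```text
(no output)
```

View pics/w1l.png

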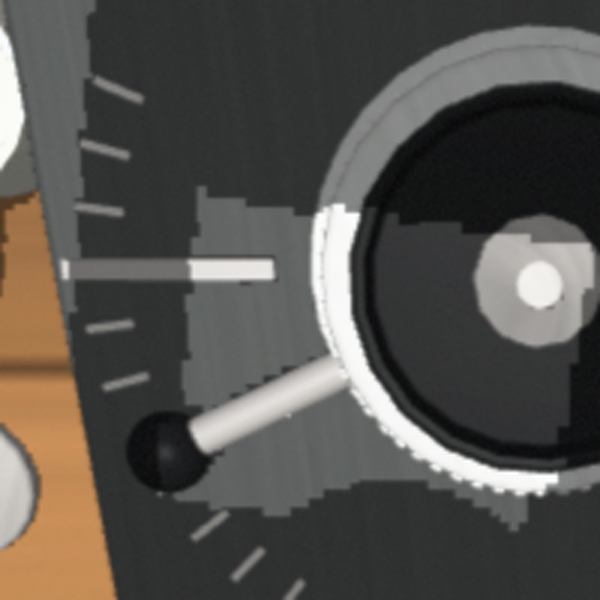

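View pics/w1r.png

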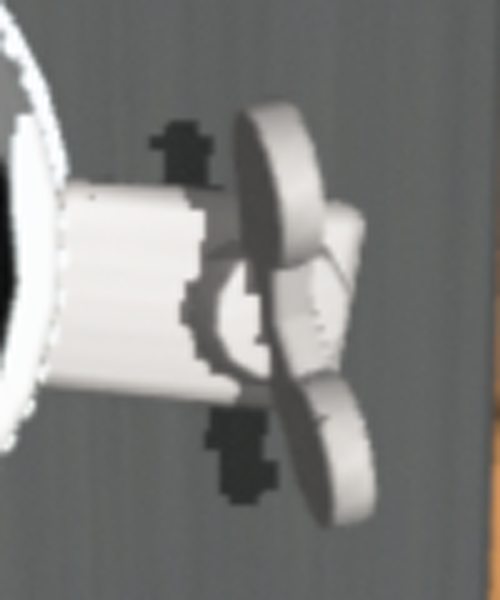

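```bash
python3 - <<'E'
from h import *
c=load("w1"); print("cam",c["T"][:3,3])
l=lambda u,v:(u/3+140,v/3+40); r=lambda u,v:(u/5+380,v/5+80)
bo=ray(l(65,269),.224,c); bi=ray(l(273,269),.224,c); ball=ray(l(168,452),.238,c); rod=ray(l(335,374),.238,c)
seat=ray((320.2,132),.268,c)
print("bar",bo,bi,np.linalg.norm(bo-bi)); u=(bi-bo)[:2]; u/=np.linalg.norm(u); ax=bi[:2]+u*.055; print("axis from bar",ax,"seat",seat, "rad",np.linalg.norm((ray((257,132),.268,c)-ray((383.5,132),.268,c)))/2)
d=(ball-rod)[:2]; 
for a in (ax,seat[:2],(ax+seat[:2])/2):
  e=ball[:2]-a; m=(bo+bi)[:2]/2-a; ang=lambda v:np.arctan2(v[1],v[0])
  print("lever r",np.linalg.norm(e),"ang",ang(e),"bar ang",ang(m),np.linalg.norm(m),"joint",ang(e)-ang(m))
print("lever dir by rod",ang(d),"bar dir",ang(-u), ball,rod)
wa,wb=ray(r(268,102),.249,c),ray(r(347,525),.249,c)
print("wing",wa,wb,np.linalg.norm(wa-wb),(wa+wb)/2,ang((wb-wa)[:2]))
print("axis dist",np.linalg.norm(((wa+wb)/2)[:2]-ax))
E
```

```text
cam [ 0.5626 -0.0989  0.5006]
bar [ 0.5803 -0.1937  0.224 ] [ 0.5803 -0.1503  0.224 ] 0.04336760459765708
axis from bar [ 0.5804 -0.0953] seat [ 0.5787 -0.0952  0.268 ] rad 0.033320407305373535
lever r 0.08421728204885273 ang -1.1315885925594034 bar ang -1.5715876090506642 0.07668380229882853 joint 0.43999901649126083
lever r 0.08502125169294951 ang -1.1147305188519656 bar ang -1.5503118123307986 0.07680718177537126 joint 0.435581293478833
lever r 0.08461626091368109 ang -1.1231195125186986 bar ang -1.5609411593881852 0.07674114963359999 joint 0.43782164686948666
lever dir by rod -1.143429783695963 bar dir -1.5715876090506637 [ 0.6162 -0.1715  0.238 ] [ 0.6002 -0.1363  0.238 ]
wing [ 0.5629 -0.0317  0.249 ] [ 0.6107 -0.0184  0.249 ] 0.049549223891397993 [ 0.5868 -0.0251  0.249 ] 0.2722012255215476
axis dist 0.07054627891961915
```

```bash
cat >> h.py <<'E'
AX=np.array([.580,-.0953]); AB=-1.5716
def levpose(q,off,z,r=.060):
    a=AB+q; P=AX+r*np.array([np.cos(a),np.sin(a)])+off*np.array([-np.sin(a),np.cos(a)])
    return [P[0],P[1],z],ori(a+np.pi/2)
E
python3 - <<'E'
from h import *
t0=manip.get_time()
manip.move_to(*levpose(.45,.030,.31)); print(manip.get_time()-t0, manip.get_joint_positions())
p,o=levpose(.45,.030,.253); manip.servo_line(p,o,rate=.08); print(manip.get_time()-t0,manip.get_contact_force())
wcam("w2")
E
```

```text
1.0000000000000004 [-0.2304  0.4013  1.5251  0.0001  1.2147 -0.6811]
1.8667000000000002 [ 0.5072  0.5146 -0.2702]
```

View pics/w2.png

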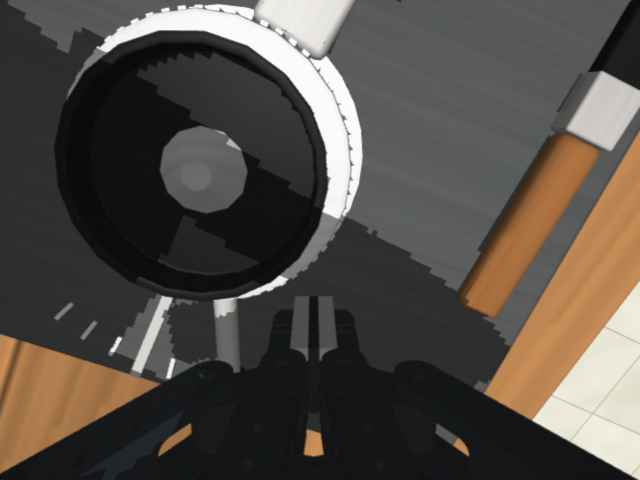

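```bash
python3 - <<'E'
from h import *
t0=manip.get_time()
p,o=levpose(.45,.0125,.253); manip.servo_line(p,o,rate=.05); print(manip.get_time()-t0,manip.get_contact_force())
for q in (.3,.16,.04):
    p,o=levpose(q,.0115,.253); manip.servo_line(p,o,rate=.03); print(q,manip.get_time()-t0,manip.get_contact_force(),manip.get_position(),p)
wcam("w3")
c=manip.camera("top"); cv2.imwrite("pics/top3.png",cv2.resize(c["image"][170:330,330:510,::-1],None,fx=3.6,fy=3.6,interpolation=cv2.INTER_CUBIC))
E
```

```text
0.5 [ 0.0833 -0.7632  0.4091]
0.3 0.9916 [0.705  1.0755 0.3289] [ 0.6088 -0.1491  0.2531] [np.float64(0.6086742373240158), np.float64(-0.1492447691058736), 0.253]
0.16 1.4249999999999998 [0.6097 0.0033 0.6576] [ 0.6009 -0.1527  0.253 ] [np.float64(0.6008660673776403), np.float64(-0.1527182656668745), 0.253]
0.04 1.8166000000000002 [0.2416 1.3991 0.6842] [ 0.5939 -0.1548  0.253 ] [np.float64(0.5938423445671467), np.float64(-0.15480327299304117), 0.253]
```

View pics/w3.png

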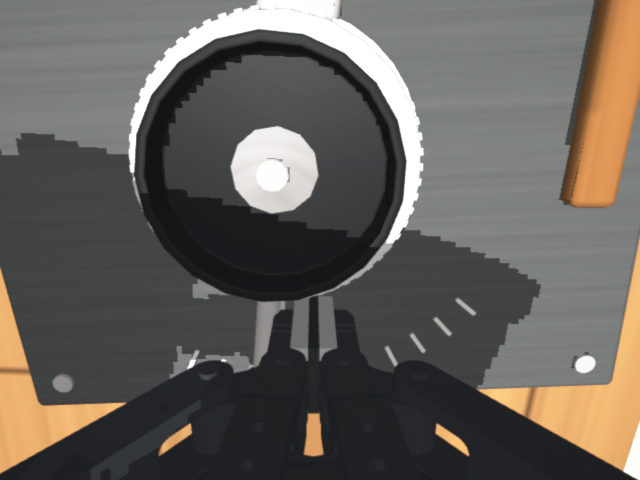

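View pics/top3.png

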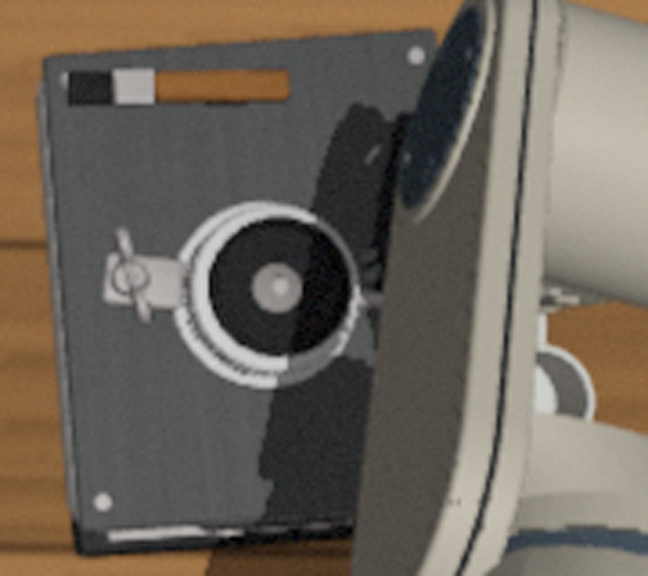

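```bash
python3 - <<'E'
from h import *
t0=manip.get_time()
p,o=levpose(.06,.020,.253); manip.servo_line(p,o,rate=.06)
p,o=levpose(.06,.022,.29); manip.servo_line(p,o,rate=.12)
manip.move_to([.658,-.150,.31],ori(np.pi/2)); print(manip.get_time()-t0,manip.get_time())
c,im=wcam("w4")
cv2.imwrite("pics/w4c.png",cv2.resize(im[60:260,170:430,::-1],None,fx=3,fy=3,interpolation=cv2.INTER_CUBIC))
E
```

```text
2.0999999999999996 9.7083
```

View pics/w4c.png

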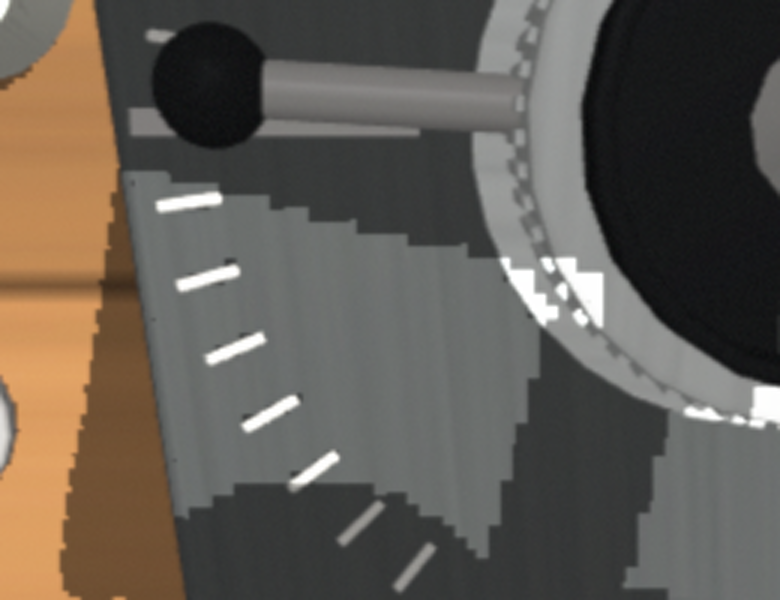

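```bash
python3 - <<'E'
from h import *
c=load("w4"); print(c["T"][:3,3])
f=lambda u,v:(u/3+170,v/3+60)
ball=ray(f(211,85),.238,c)[:2]; r1=ray(f(270,89),.238,c)[:2]; r2=ray(f(495,101),.238,c)[:2]
b1=ray(f(131,122),.224,c)[:2]
# bar lower edge (near side): row 136 
e1=ray(f(133,136.5),.224,c)[:2]; e2=ray(f(415,135.5),.224,c)[:2]
ang=lambda v:np.arctan2(v[1],v[0])
print("ball",ball,"rod",r1,r2,"bar",b1,"edges",e1,e2)
print("rod dir",ang(r1-r2),ang(ball-r2),"bar dir",ang(e1-e2))
print("ball angle about AX",ang(ball-AX),np.linalg.norm(ball-AX),"bar centre",ang(b1-AX))
E
```

```text
[ 0.5804 -0.1487  0.43  ]
ball [ 0.5755 -0.1795] rod [ 0.576  -0.1712] [ 0.5777 -0.1395] bar [ 0.5804 -0.1942] edges [ 0.5825 -0.194 ] [ 0.5825 -0.151 ]
rod dir -1.6231580516616506 -1.6259994815695873 bar dir -1.569199042919434
ball angle about AX -1.6247449262736218 0.08430368304368065 bar centre -1.5666946521395275
```

```bash
python3 - <<'E'
from h import *
t0=manip.get_time()
O=ori(-np.pi/2)
def lp(q,off,z): return levpose(q,off,z)[0]
manip.move_to(lp(-.055,-.032,.31),O); print(manip.get_time()-t0,manip.get_joint_positions())
manip.servo_line(lp(-.055,-.030,.254),O,rate=.1)
manip.servo_line(lp(-.055,-.0175,.254),O,rate=.05); wcam("w5a")
manip.servo_line(lp(-.02,-.015,.254),O,rate=.03); wcam("w5b"); print(manip.get_time()-t0, manip.get_contact_force())
a=np.hstack([cv2.imread(f"pics/{n}.png")[100:400,120:520] for n in("w5a","w5b")]); cv2.imwrite("pics/w5.png",a)
E
```

```text
2.6083999999999996 [-0.2956  0.2745  1.7087 -0.      1.1583  1.2749]
4.125 [-0.334   0.5552  0.7319]
```

View pics/w5.png

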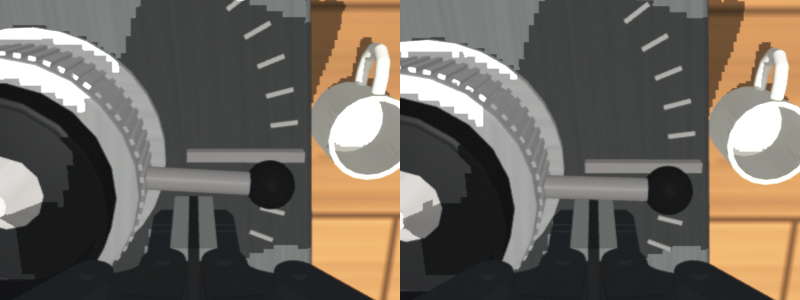

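```bash
python3 - <<'E'
import cv2
a=cv2.imread("pics/w5b.png")[240:320,255:430]; cv2.imwrite("pics/w5bz.png",cv2.resize(a,None,fx=4.5,fy=4.5,interpolation=cv2.INTER_CUBIC))
E
```

```text
(no output)
```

View pics/w5bz.png

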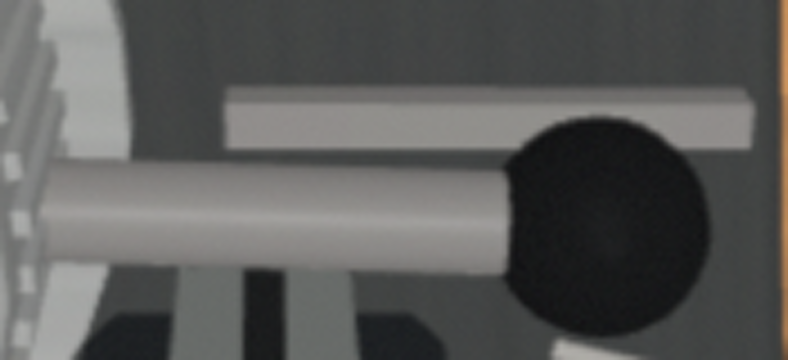

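```bash
python3 - <<'E'
from h import *
c=load("w5b"); f=lambda u,v:(u/4.5+255,v/4.5+240); ang=lambda v:np.arctan2(v[1],v[0])
ball=ray(f(605,227),.238,c)[:2]; r1=ray(f(70,212),.238,c)[:2]; r2=ray(f(500,222.5),.238,c)[:2]
b1=ray(f(225,125),.224,c)[:2]; b2=ray(f(752,126),.224,c)[:2]
print(ang(r2-r1),ang(b2-b1),ang(ball-AX),ang((b1+b2)/2-AX),ball,b1,b2)
t0=manip.get_time(); O=ori(-np.pi/2)
lp=lambda q,off,z: levpose(q,off,z)[0]
manip.servo_line(lp(0.0,-.015,.254),O,rate=.03)
manip.servo_line(lp(-.05,-.022,.254),O,rate=.06)
manip.servo_line(lp(-.05,-.03,.31),O,rate=.15)
manip.servo_line([.502,-.150,.31],O,rate=.15); print(manip.get_time()-t0,manip.get_time())
c,im=wcam("w6")
cv2.imwrite("pics/w6c.png",cv2.resize(im[80:280,200:460,::-1],None,fx=3,fy=3,interpolation=cv2.INTER_CUBIC))
E
```

```text
-1.5981900844994743 -1.573587357062289 -1.600947168541532 -1.5678482403539116 [ 0.5774 -0.1802] [ 0.5803 -0.1507] [ 0.5802 -0.1947]
1.5417000000000005 15.425
```

View pics/w6c.png

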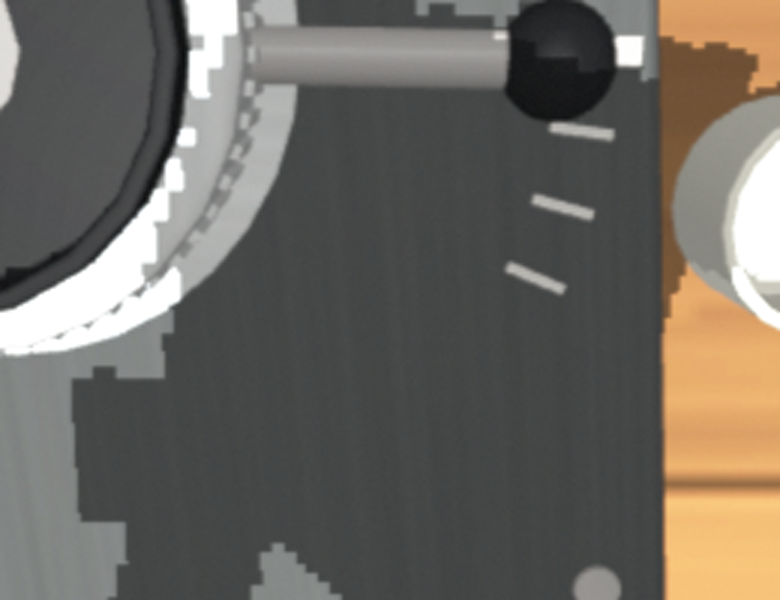

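```bash
python3 - <<'E'
import cv2
from h import *
a=cv2.imread("pics/w6.png")[78:125,275:425]; cv2.imwrite("pics/w6z.png",cv2.resize(a,None,fx=5.3,fy=5.3,interpolation=cv2.INTER_CUBIC))
c=load("w6"); f=lambda u,v:(u/3+200,v/3+80); ang=lambda v:np.arctan2(v[1],v[0])
print(c["T"][:3,3],ray(f(561,60),.238,c),ray(f(628,51),.224,c))
E
```

```text
[ 0.579  -0.1489  0.4301] [ 0.5787 -0.1803  0.238 ] [ 0.58   -0.1927  0.224 ]
```

View pics/w6z.png

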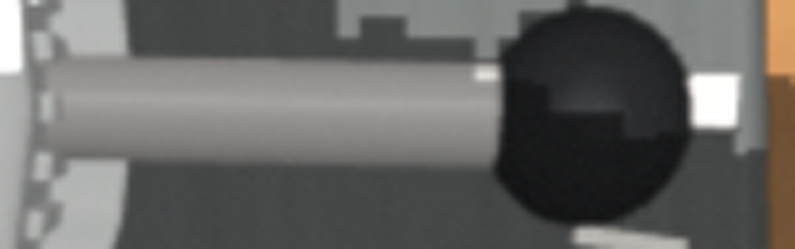

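```bash
python3 - <<'E'
from h import *
t0=manip.get_time(); O=ori(-np.pi/2)
lp=lambda q,off,z: levpose(q,off,z)[0]
manip.servo_line(lp(-.05,-.03,.31),O,rate=.2)
manip.servo_line(lp(-.03,-.022,.254),O,rate=.12)
manip.servo_line(lp(0.017,-.015,.254),O,rate=.03)
manip.servo_line(lp(-.05,-.022,.254),O,rate=.06)
manip.servo_line(lp(-.05,-.03,.31),O,rate=.15)
manip.servo_line([.502,-.150,.31],O,rate=.2); print(manip.get_time()-t0,manip.get_time())
c,im=wcam("w7")
cv2.imwrite("pics/w7z.png",cv2.resize(im[78:125,275:425,::-1],None,fx=5.3,fy=5.3,interpolation=cv2.INTER_CUBIC))
E
```

```text
2.7082999999999995 18.1833
```

View pics/w7z.png

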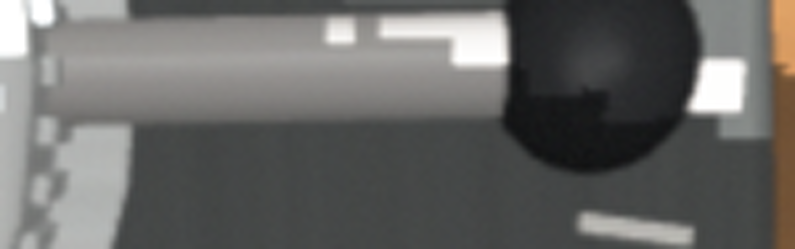

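View pics/w7.png

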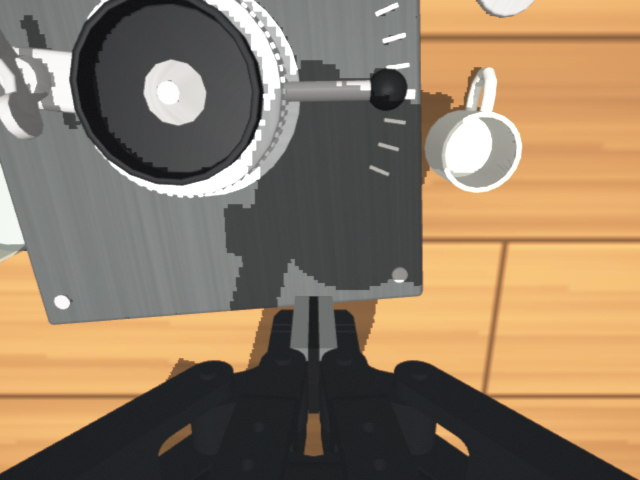

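```bash
python3 - <<'E'
from h import *
c=load("w7"); f=lambda u,v:(u/5.3+275,v/5.3+78); ang=lambda v:np.arctan2(v[1],v[0])
print(c["T"][:3,3], c["T"][:3,:3])
b=ray(f(598,64),.238,c)[:2];e=ray(f(720,86),.224,c)[:2]
r1=ray(f(70,72),.238,c)[:2]; r2=ray(f(500,65),.238,c)[:2]
print(b,e,ang(b-AX)-AB,ang(r2-r1)-AB)
c6=load("w6"); print(c6["T"][:3,:3]); r1=ray(f(60,107.5),.238,c6)[:2]; r2=ray(f(490,115),.238,c6)[:2]; print(ang(r2-r1)-AB)
print(manip.get_position(),manip.get_joint_vel(),manip.get_time())
# repeat picture
c,im=wcam("w8"); print(c["T"][:3,3])
E
```

```text
[ 0.5782 -0.1488  0.4294] [[-0.0011 -0.9529 -0.3034]
 [-1.      0.0009  0.0008]
 [-0.0005  0.3034 -0.9529]]
[ 0.5816 -0.1801] [ 0.5801 -0.1929] 0.01964501779238237 0.015152925400101713
[[-0.0011 -0.9533 -0.3021]
 [-1.      0.001   0.0005]
 [-0.0001  0.3021 -0.9533]]
-0.016915048696914736
[ 0.502  -0.15    0.3093] [ 0.0021  0.0087 -0.0229  0.0011  0.0019  0.    ] 18.2333
[ 0.5789 -0.1489  0.4298]
```

```bash
python3 - <<'E'
from h import *
t0=manip.get_time(); O=ori(np.pi/2)
lp=lambda q,off,z: levpose(q,off,z)[0]
manip.move_to(lp(.03,.030,.300),O); print(manip.get_time()-t0,manip.get_joint_positions())
manip.servo_line(lp(.03,.022,.254),O,rate=.12)
manip.servo_line(lp(0.005,.015,.254),O,rate=.03); manip.hold(.2)
print(manip.get_position(),lp(.005,.015,.254))
c,im=wcam("w9");print(manip.get_time()-t0,manip.get_time())
cv2.imwrite("pics/w9z.png",cv2.resize(im[230:320,200:390,::-1],None,fx=4.2,fy=4.2,interpolation=cv2.INTER_CUBIC))
E
```

```text
2.616699999999998 [-0.2661  0.3848  1.5744  0.      1.1824 -1.8365]
[ 0.5952 -0.1552  0.254 ] [np.float64(0.5952516468002611), np.float64(-0.15523652700882895), 0.254]
3.8416999999999994 22.125
```

View pics/w9z.png

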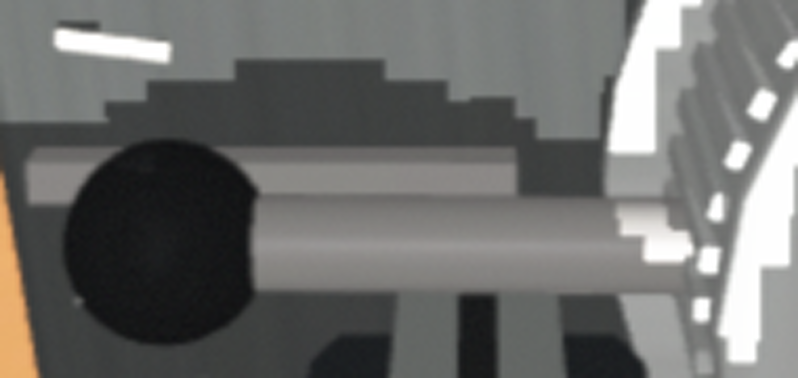

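```bash
python3 - <<'E'
from h import *
c=load("w9"); f=lambda u,v:(u/4.2+200,v/4.2+230); ang=lambda v:np.arctan2(v[1],v[0])
b=ray(f(163,241),.238,c)[:2]
r1=ray(f(605,246),.238,c)[:2]; r2=ray(f(262,243),.238,c)[:2]
e1=ray(f(515,179),.224,c)[:2]; e2=ray(f(28,184),.224,c)[:2]
t1=ray(f(515,163),.224,c)[:2]; t2=ray(f(30,163),.224,c)[:2]
print(b,e1,e2,t1,t2); print(ang(b-AX)-AB,ang(r2-r1),ang(t2-t1),ang((e1+e2)/2-AX))
E
```

```text
[ 0.5797 -0.1798] [ 0.58   -0.1505] [ 0.5804 -0.1943] [ 0.5784 -0.1506] [ 0.5784 -0.194 ]
-0.0032238437477174475 -1.5810064539495174 -1.57146798075672 -1.5684801030735473
```

```bash
cat >> h.py <<'E'
S=np.array([.5868,-.0251])
def scr(th,n,z,r=.0215):
    P=S+r*np.array([np.cos(th),np.sin(th)])+n*np.array([-np.sin(th),np.cos(th)])
    return [P[0],P[1],z],ori(th-np.pi/2)
E
python3 - <<'E'
from h import *
t0=manip.get_time(); O=ori(np.pi/2)
lp=lambda q,off,z: levpose(q,off,z)[0]
# check ik along the stroke
for th in (3.41,1.5,-.27): print(manip.solve_ik(*scr(th,.012,.27)))
manip.servo_line(lp(0.02,.022,.254),O,rate=.08)
manip.servo_line(lp(0.02,.03,.30),O,rate=.15)
manip.move_to(*scr(3.41,.0145,.30)); print(manip.get_time()-t0)
wcam("w10a")
p,o=scr(3.41,.0145,.2695); manip.servo_line(p,o,rate=.08); print(manip.get_contact_force(),manip.get_time()-t0)
wcam("w10b")
a=np.hstack([cv2.imread(f"pics/{n}.png")[60:400,120:520] for n in("w10a","w10b")]); cv2.imwrite("pics/w10.png",a)
E
```

```text
[-0.0951  0.3248  1.7372  0.      1.0796 -1.9343]
[-0.0255  0.333   1.7251  0.      1.0834  0.0453]
[-0.051   0.3846  1.6478  0.      1.1092  1.7898]
1.25
[ 0.8545  0.1002 -1.0984] 1.8333000000000013
```

View pics/w10.png

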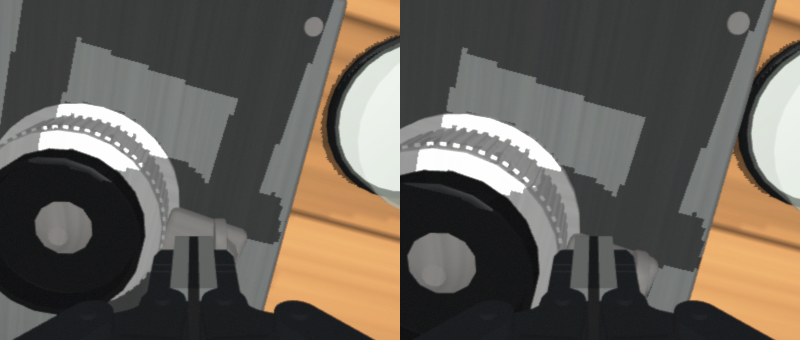

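```bash
python3 - <<'E'
from h import *
t0=manip.get_time()
F0=manip.get_contact_force(); print(F0)
th=3.41
for th in np.linspace(3.41,-.27,8):
    p,o=scr(th,.010,.2693); manip.servo_line(p,o,rate=.03 if th<3.4 else .05); print(round(th,2),manip.get_contact_force(),round(manip.get_time()-t0,2))
wcam("w11a")
p,o=scr(th,.018,.2693); manip.servo_line(p,o,rate=.08)
p,o=scr(th,.024,.30); manip.servo_line(p,o,rate=.12)
wcam("w11b"); print(manip.get_time())
a=np.hstack([cv2.imread(f"pics/{n}.png")[60:400,120:520] for n in("w11a","w11b")]); cv2.imwrite("pics/w11.png",a)
E
```

```text
[-0.0802  0.1883 -1.3905]
3.41 [ 0.9064  0.1685 -0.6225] 0.25
2.88 [-0.1076 -0.5085 -0.5633] 0.93
2.36 [-0.0525 -0.5228  0.9566] 1.6
1.83 [-0.665  -0.9912  0.9193] 2.28
1.31 [-0.7348 -0.0479 -0.8216] 2.95
0.78 [-0.384   1.1905  0.4377] 3.62
0.26 [ 0.8743  0.9762 -0.5022] 4.3
-0.27 [ 0.4474  0.6913 -0.3651] 4.98
29.7417
```

View pics/w11.png

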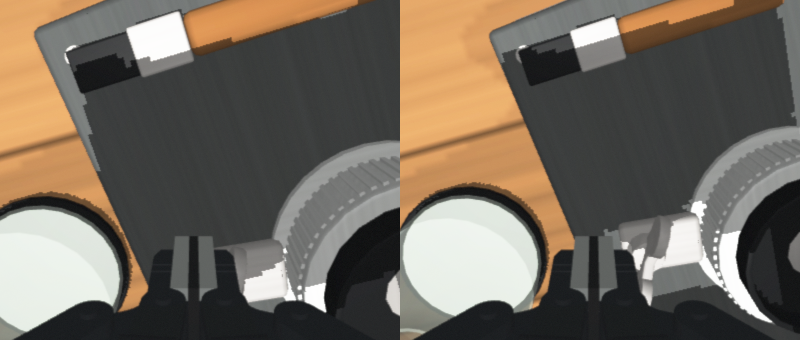

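```bash
python3 - <<'E'
from h import *
a=cv2.imread("pics/w11b.png")[260:360,310:440]; cv2.imwrite("pics/w11z.png",cv2.resize(a,None,fx=6,fy=6,interpolation=cv2.INTER_CUBIC))
c=load("w11b")
for th in (-.27,-.4,-.55): print(th,[np.round((proj(np.array([*(S+s*.0155*np.array([np.cos(th),np.sin(th)])),.2575]),c)-[310,260])*6) for s in(1,-1)])
E
```

```text
-0.27 [array([378., 275.]), array([361., 656.])]
-0.4 [array([407., 277.]), array([333., 654.])]
-0.55 [array([439., 283.]), array([303., 649.])]
```

View pics/w11z.png

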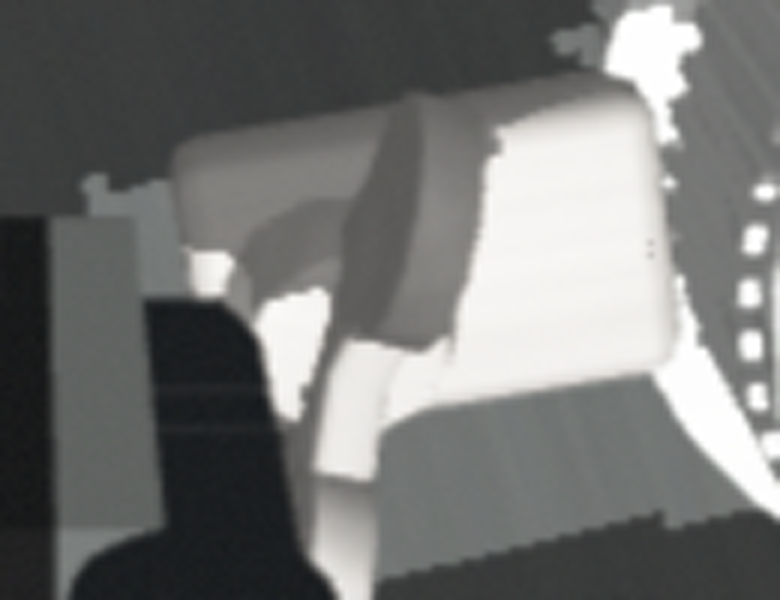

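```bash
python3 - <<'E'
from h import *
t0=manip.get_time()
manip.move_to(*scr(2.64,.020,.295)); print(round(manip.get_time()-t0,2))
p,o=scr(2.64,.020,.2686); manip.servo_line(p,o,rate=.08); print(manip.get_contact_force(),round(manip.get_time()-t0,2))
for th in np.linspace(2.64,-.5,7):
    p,o=scr(th,.0155,.2686); manip.servo_line(p,o,rate=.034 if th<2.6 else .05); f=manip.get_contact_force(); print(round(th,2),f,round(manip.get_time()-t0,2))
    if np.linalg.norm(f)>5: print("STOP"); break
p,o=scr(th,.023,.2686); manip.servo_line(p,o,rate=.08)
p,o=scr(th,.028,.30); manip.servo_line(p,o,rate=.12)
wcam("w12"); print(manip.get_time())
a=cv2.imread("pics/w12.png")[260:360,310:440]; cv2.imwrite("pics/w12z.png",cv2.resize(a,None,fx=6,fy=6,interpolation=cv2.INTER_CUBIC))
E
```

```text
2.5
[-0.4954 -0.437   0.1272] 2.98
2.64 [-0.3678  0.3145  0.35  ] 3.23
2.12 [-0.0933 -0.6785  0.7353] 3.91
1.59 [ 0.3224 -0.1263  0.1455] 4.58
1.07 [-0.1508  0.2736 -0.0919] 5.26
0.55 [ 0.4243 -0.4528  0.5369] 5.93
0.02 [-0.388   0.1086  1.1661] 6.61
-0.5 [-0.0243  0.4073  0.1117] 7.28
37.7417
```

View pics/w12z.png

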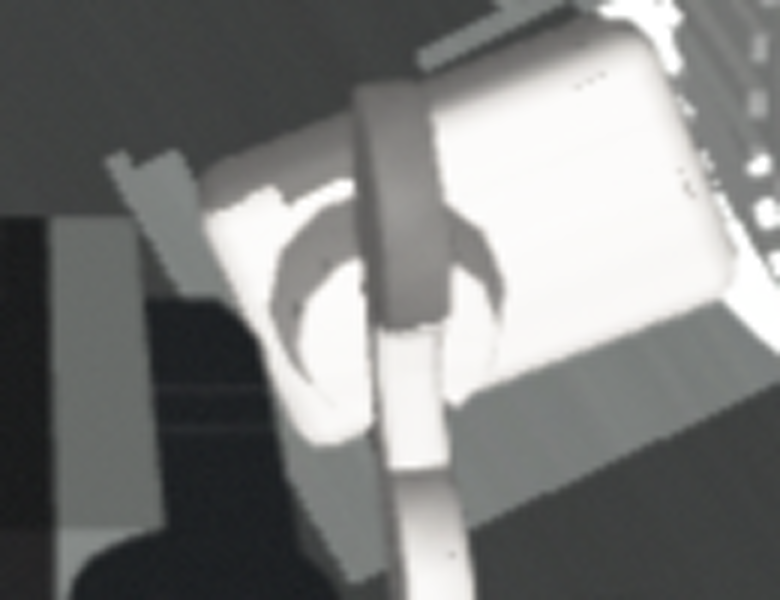

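```bash
python3 - <<'E'
from h import *
c=load("w12")
for th in (-.2,-.3,-.4,-.5,-.6): print(th,[np.round((proj(np.array([*(S+s*.0155*np.array([np.cos(th),np.sin(th)])),.257]),c)-[310,260])*6) for s in(1,-1)], np.round((proj(np.array([*(S+.025*np.array([np.cos(th),np.sin(th)])),.2475]),c)-[310,260])*6),np.round((proj(np.array([*S,.25]),c)-[310,260])*6))
E
```

```text
-0.2 [array([366., 277.]), array([475., 641.])] [316. 105.] [408. 414.]
-0.3 [array([388., 273.]), array([454., 645.])] [350.  97.] [408. 414.]
-0.4 [array([410., 270.]), array([433., 648.])] [384.  92.] [408. 414.]
-0.5 [array([432., 269.]), array([412., 649.])] [418.  90.] [408. 414.]
-0.6 [array([454., 270.]), array([391., 648.])] [453.  92.] [408. 414.]
```

```bash
cat > stroke.py <<'E'
from h import *
import sys
def stroke(th0,th1,z,name,n=.0137,dth=.12,thr=4.0,tmax=62):
    t0=manip.get_time()
    manip.move_to(*scr(th0,.0195,.295))
    p,o=scr(th0,.0195,z); manip.servo_line(p,o,rate=.09)
    F0=manip.get_contact_force(); print("start",F0,round(manip.get_time()-t0,2)); stopped=False; out=[]
    for th in np.linspace(th0,th1,int(np.ceil((th0-th1)/dth))+1):
        p,o=scr(th,n,z); manip.servo_line(p,o,rate=.03); f=manip.get_contact_force()
        nf=-np.dot(f[:2],[ np.sin(th),-np.cos(th)])  # reaction opposes push dir (sin,-cos)
        out.append((round(th,2),round(float(nf),1)))
        if nf>thr or np.linalg.norm(f)>thr+2: print("STOP",th,f,manip.get_position()-np.array(p)); stopped=True; break
        if manip.get_time()>tmax: print("TIME"); break
    print(out); 
    return th,stopped
def away(th,z,name,n=.0137):
    p,o=scr(th,n+.0075,z); manip.servo_line(p,o,rate=.08)
    p,o=scr(th,n+.0125,.30); manip.servo_line(p,o,rate=.12)
    wcam(name); print(manip.get_time())
    a=cv2.imread(f"pics/{name}.png")[230:370,290:460]; cv2.imwrite(f"pics/{name}z.png",cv2.resize(a,None,fx=4.5,fy=4.5,interpolation=cv2.INTER_CUBIC))
E
python3 - <<'E'
from stroke import *
th,s=stroke(2.73,-.41,.2680,"w13")
if s: manip.hold(.1); print(manip.get_contact_force())
away(th,.2680,"w13")
E
```

```text
start [ 0.3654  0.5863 -0.4982] 3.21
STOP 1.4507407407407407 [-4.9418 -0.2245  1.0422] [-0.0009 -0.0001 -0.0003]
[(np.float64(2.73), 0.3), (np.float64(2.61), 1.3), (np.float64(2.5), 0.1), (np.float64(2.38), 0.1), (np.float64(2.26), 0.2), (np.float64(2.15), -0.3), (np.float64(2.03), -0.0), (np.float64(1.92), -0.5), (np.float64(1.8), 0.5), (np.float64(1.68), 0.2), (np.float64(1.57), 0.8), (np.float64(1.45), 4.9)]
[-4.6724 -0.6894  0.4412]
45.0417
```

View pics/w13z.png

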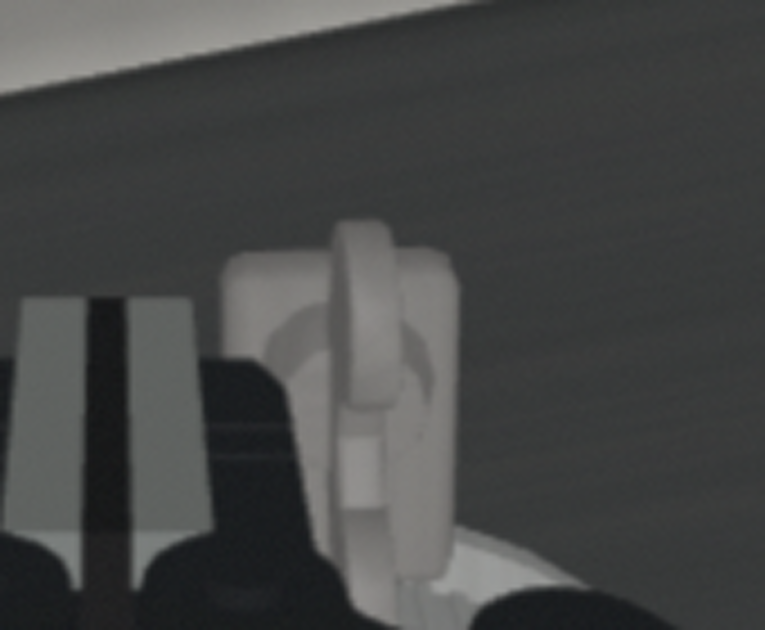

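```bash
python3 - <<'E'
from stroke import *
z=.2695; p,o=scr(1.4507,.0212,z); manip.servo_line(p,o,rate=.1)
for th in (1.55,1.45,1.40,1.36,1.32):
    p,o=scr(th,.0137,z); manip.servo_line(p,o,rate=.04); manip.hold(.05); f=manip.get_contact_force(); print(th,f,manip.get_position()-np.array(p))
    if np.linalg.norm(f)>14: break
away(1.4507,z,"w14")
# look at everything from above
manip.move_to([0.62,-0.08,0.40],ori(np.pi/2)); wcam("w15"); print(manip.get_time(),manip.get_contact_force())
E
```

```text
1.55 [ 0.0906 -0.0984 -0.2996] [0.0001 0.     0.0004]
1.45 [-2.1503 -0.6649  0.9837] [-0.0005 -0.0001  0.    ]
1.4 [-5.1243 -0.0593  1.8679] [-0.0008 -0.     -0.0001]
1.36 [-6.1331 -0.0373  3.635 ] [-0.0012 -0.     -0.0003]
1.32 [-7.8534 -0.1733  2.8258] [-0.0016  0.0001 -0.0004]
47.7833
49.425 [ 0.4484 -0.2633  0.4372]
```

View pics/w14z.png

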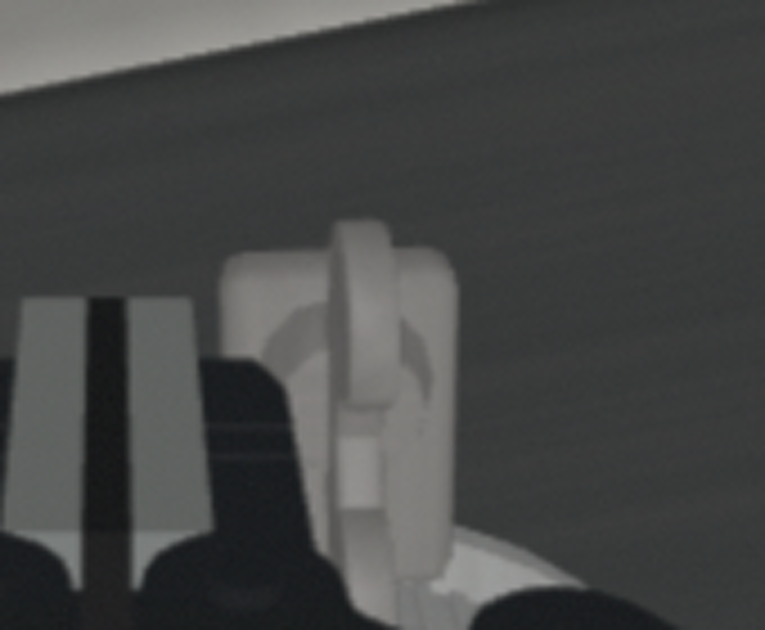

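View pics/w15.png

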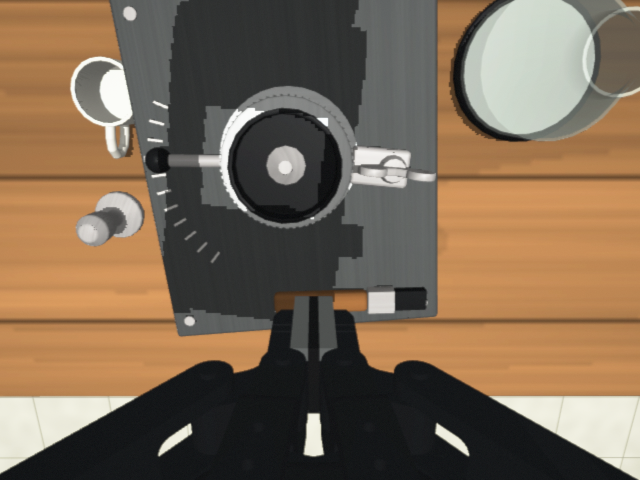

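```bash
python3 - <<'E'
from h import *
c=load("w15"); a=cv2.imread("pics/w15.png")[135:185,135:260]; cv2.imwrite("pics/w15z.png",cv2.resize(a,None,fx=6,fy=6,interpolation=cv2.INTER_CUBIC))
for q in(-.02,0,.02):
  e=AB+q; print(q,(proj(np.array([*(AX+.084*np.array([np.cos(e),np.sin(e)])),.238]),c)-135)*6,(proj(np.array([*(AX+.045*np.array([np.cos(e),np.sin(e)])),.238]),c)-135)*6)
for r in(.055,.099): print((proj(np.array([*(AX+r*np.array([np.cos(AB),np.sin(AB)])),.224]),c)-135)*6)
E
```

```text
-0.02 [141.3111 139.255 ] [501.5341 146.2435]
0 [142.8356 154.8488] [502.0039 154.5906]
0.02 [144.6635 170.3863] [502.6383 162.9216]
[439.8821 138.164 ]
[ 53.0988 138.4422]
```

View pics/w15z.png

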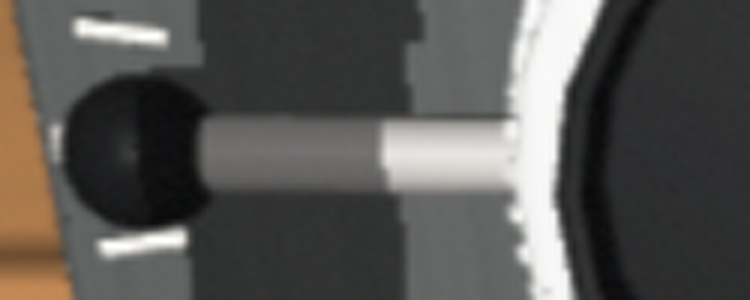

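```bash
python3 -c "
from rig import manip
print(manip.get_time()); manip.sign_off(); print(manip.get_time())"
```

```text
49.425
the job is handed in; nothing more can be done
the job is handed in; nothing more can be done
```

I set the lever over the index bar, then turned the wing screw clockwise to its stop. I handed the job in at 49.4 s with the arm clear above the deck.

- **Lever:** The first push went about 0.055 rad past the mark. I pushed it back, came out about 0.017 rad too far the other way, and corrected with one last clockwise push. In the last picture it lies at about −0.005 rad, over the bar. My estimates ranged from −0.003 to −0.009 rad.
- **Wing screw:** It took three strokes with the shut fingers, about 8.2 rad in all, until the force rose to 4.9 N. In a second push it took about 8 N without turning, and the pictures before and after show the wings at the same angle. I judged "home" from that firm stop and the turn count, and did not measure the screw's height.
- **Contact:** The lead between finger and part showed that the wider part of the finger, about 1 cm above the tip, probably made contact in the first lever push and the screw strokes. Nothing was ever taken between the fingers.
- **Other objects:** The brush, tamper, cup and hopper look unmoved in the last picture.

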